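Crack open the sealed leaf jar and hold it ajar

ROBOT

A 6-joint arm with a two-finger parallel gripper is mounted at the origin on the work surface. World frame = base frame: x ahead of the robot, y to its left, z up, the work surface at z = 0. Lengths are in m, angles in rad, forces in N, time in s.
With the tool pointing down it reaches from about 0.375 to 0.925 m from the base axis. Payload 5.7 kg.
Tool frame: the origin (TCP) lies midway between the tips of the shut fingers; the grasp point (between the pads) lies 19 mm behind it; x points along the fingers, y is the direction in which the jaws open and shut, and the axes are right-handed (so a half turn about x gives the same grasp; the last joint's range is limited). The gripper opens to 88 mm and grips with 3 to 60 N. Pads are 20 mm wide; open, the fingers measure 115 mm over their backs; the gripper's body (75 mm by 178 mm) begins 61 mm behind the grasp point.
Start: joints at [-1.427, 0.359, 1.51, -0, 1.272, -0.115], TCP at [0.154, -0.58, 0.223] pointing down, gripper open.
Joint ranges: [-2.97, 2.97], [-1.01, 2.36], [0.21, 2.38], [-0.96, 4.11], [0.2, 2.71], [-2.98, 2.98]. Speed limits (rad/s): [2.39, 2.39, 3.14, 3.14, 3.14, 3.14].

INTERFACE

Orientations are given as a rotation vector (axis times angle).
In Python, from bench import monitor, optics, order gives the robot as it stands.
- The arm moves only by the tool apply_moves, never from a script. Its argument "rows" is one flat list of numbers, 5 for each row, row after row: the shift along the tool's x, y, z in m, then the turn about the tool's x in degrees, then the closure, from 0 (fully open) to 1 (shut). In form: [dx, dy, dz, roll, claw, dx, dy, dz, roll, claw, ...]. A call has exactly 10 rows; each row is the pose to reach, as a shift and turn from the pose measured when the call began, along the tool's axes at that moment; what a row does not reach only later rows make up. A row lasts 1/10 s, in which the tool goes at most 50 mm and 8.59 degrees, less where a joint would pass 70% of its speed; a pose out of reach is approached as far as the arm can. A call with a gripper value outside its range is refused whole. The fingers move at their own pace and stop on an object; "force" is the grip in N (left out, the last holds). Time passes only in rows, so rows that repeat a pose let the fingers close, or fill a call up. It gives the time, the measured TCP pose, the force and the opening at its end, in the units of the state.
- monitor.sense(): the state, without advancing time (a new reading comes with each control period).
- optics.camera(name): name is "scene" or "top"; returns the picture (400x640x3 uint8, blue, green, red); there is no depth.
- optics.camera_params(name): a dict with "intrinsics" (3x3 intrinsics, pixels), "R" (3x3) and "t" (3): a world point X has camera coordinates R X + t. Camera axes: x right, y down, z forward; pixel columns grow to the right and rows downward; lengths in m; the calibration is good to about 2 mm. A picture is of the moment at which its call begins. camera_params takes no time and is no camera call.
- order.hand_in(): hands the job in, once; it reports no verdict.
The state is a dict: "time": time; "q": joint angles; "dq": joint speeds; "tau": joint torques, N m; "eef_pos": TCP position; "tool_rot": TCP orientation; "wrist_force": force on the tool from outside, world axes, zero at the start; "moment": the same for the moment, N m; "opening": opening from 0.0 (shut) to 1.0 (fully open).
Only numpy, scipy, OpenCV 4.12 (cv2) and the standard library are available. Lean on these libraries where they do the work, as an engineer would, in place of code of your own. Each camera call takes 0.05 s, during which the arm holds its last target. There are 200 camera calls.

TASK

Lift the loose wooden dust cover off the leaf jar by its knob and set it down, knob up and without dropping it, on the round cork mat. Then pull the sealed lid underneath free of its sticky seal by its knob and hold it just ajar over the jar's mouth, level and still, with a gap of about 20 mm between its disc and the rim: never lift it right away from the jar, and finish while still holding it, without letting go. Leave the other things on the bench where they are.

Things in the scene. Friction and masses are not known exactly. Their poses are not given: they have to be found in the camera images.
- cover_knob (a point): centre (half-way up) of the dust cover's knob: an upright round post, 28 mm across and 36 mm high, in the middle of the cover's flat top. This point lies 84 mm above the cover's lower edge. z up along the cover's axis
- cover: the loose wooden dust cover, a cup turned mouth down that stands over the jar's neck and hides the sealed lid: 124 mm across, 66 mm high without its knob, walls 6 mm, about 0.25 kg; origin at the centre of its lower edge. At the start it rests loosely on the jar's shoulder; it must rise at least 60 mm to clear what is under it
- seal_lid_knob (a point): centre (half-way up) of the sealed lid's knob, at first hidden under the dust cover: an upright round post, 28 mm across and 36 mm high. This point lies 26 mm above the lid's underside, so 26 mm above the jar's rim while the lid is shut. z up along the lid's axis
- seal_lid: the sealed lid: a disc 94 mm across, 8 mm thick, on the jar's rim, with a bead-edged rubber plug below that reaches 19 mm into the mouth, about 0.35 kg; origin at the centre of the disc's underside. The seal sticks: the pull needed (lid's weight included) climbs to a peak of 12 to 20 N in the first 3 mm of rise, then falls away and even pushes the lid up a little (4 N); by 15 mm only its weight is left
- jar_rim (a point): centre of the mouth of the leaf jar, on the plane of its rim, 90 mm above the bench. The jar is heavy stoneware and does not move: body 140 mm across up to a flat shoulder 80 mm above the bench, then a neck 92 mm across and 10 mm high, mouth 80 mm across
- leaf_jar: the same jar; its origin is the centre of its underside
- mat_top (a point): centre of the top of the round cork mat, 180 mm across and 6 mm thick, fixed flat on the bench
- gum_cup: bystander: small open steel cup, 56 mm wide, 55 mm high; origin at its underside
- spreader: bystander: wooden-handled spatula, 180 mm long, lying flat; origin at its underside, at mid-length or so
- bottle: bystander: blue plastic bottle, 54 mm wide, 140 mm high; origin at its underside
- mould: bystander: wooden cigar mould, flat grooved block 120 x 230 x 54 mm; origin at its underside
- mug: bystander: ceramic mug, 76 mm wide, 90 mm high; origin at its underside
- small_jar: bystander: small glass jar with a screw cap, 70 mm wide, 80 mm high; origin at its underside
- soap_box: bystander: rounded plastic box 60 x 95 x 35 mm; origin at its underside
- gauge: bystander: brass ring gauge, 52 mm across, 12 mm high; origin at its underside
Things that resemble listed ones, but are neither listed nor needed, are in the scene too. What is shaped like the cover but purple or turquoise is not meant.

How it is judged:
On the way, in this order (a step that is already met when the one before it is completed fails the run):
1. the dust cover stands knob up on the cork mat, let go (horizontal distance between cover_knob and mat_top below 0.045 m and height (world z) of cover below 0.012 m and angle between cover's own z axis and vertical below 0.1 rad and contact force between the fingers and cover below 0.1 N), for 0.2 s.
2. the sealed lid is broken free of its seat, at least 10 mm up (z of seal_lid_knob in the frame of jar_rim above 0.036 m), for 0.2 s.
At the end, for the whole second after the job is handed in: The dust cover stands upright on the cork mat (its axis within 45 mm of the mat's centre), released; the fingers hold the sealed lid still and level (within 0.2 rad) over the jar's mouth (axes within 25 mm), the disc's underside 14 to 32 mm above the rim, touching nothing of the jar (all of step 1 and z of seal_lid_knob in the frame of jar_rim between 0.04 and 0.058 m and horizontal distance between seal_lid_knob and jar_rim below 0.025 m and angle between seal_lid_knob's own z axis and vertical below 0.2 rad and contact force between seal_lid and leaf_jar below 0.2 N and contact force between the fingers and seal_lid above 2 N and linear speed of seal_lid below 0.02 m/s); the arm keeps its last pose, push and grip.
It fails at once if the sealed lid is lifted right away from the jar (more than 60 mm above its rim) (z of seal_lid_knob in the frame of jar_rim above 0.086 m).
It fails at once if the dust cover is dropped: let go more than 20 mm above the mat's level, away from the jar (contact force between the fingers and cover below 0.1 N and height (world z) of cover above 0.026 m and horizontal distance between cover_knob and jar_rim above 0.09 m).
It fails at once if the dust cover is tipped over (angle between cover's own z axis and vertical above 0.7 rad).
It fails at once if a bystander is pushed more than 30 mm (distance of any of gum_cup, spreader, bottle, mould, mug, small_jar, soap_box, gauge from where it was at the start of the episode above 0.03 m).
It also fails if it takes over 51 s, if anything falls off the work surface, if the arm or the gripper's body presses on something with over 40 N, if the wrist force passes 120 N, or if a joint passes its speed limit or range.

## Working session

There is one attempt and no reset: what is moved stays moved. The work goes in short steps, Python scripts to look and compute and a tool call to move; the robot and the scene stay as the last step left them, time stands still between calls to the robot, and variables do not carry over. Pictures are saved under pics/ and viewed, about 8 in all and at most 12, crops included, and the job is handed in when it is done.

Besides the shell and the picture viewer there is one more tool, called by a JSON object that holds its "api" and its "payload". apply_moves: Moves the arm, as the interface text tells. Its arguments: {"type":"object","properties":{"rows":{"type":"array"},"force":{"type":"number"}},"required":["rows"]}

```bash
mkdir -p pics
cat > h.py <<'E'
import numpy as np, cv2
from scipy.spatial.transform import Rotation as Ro
from bench import monitor, optics, order
def ray(name,u,v,z):
    p=optics.camera_params(name);K,R,t=[np.array(p[k],float) for k in("intrinsics","R","t")]
    d=R.T@np.linalg.solve(K,[u,v,1]);c=-R.T@t
    return c+d*(z-c[2])/d[2]
def proj(name,X):
    p=optics.camera_params(name);K,R,t=[np.array(p[k],float) for k in("intrinsics","R","t")]
    a=K@(R@np.array(X)+t.ravel());return a[:2]/a[2]
def totool(X):
    s=monitor.sense();return Ro.from_rotvec(s["tool_rot"]).inv().apply(np.array(X)-s["eef_pos"])
E
python3 - <<'E'
from h import *
for n in("scene","top"):
    cv2.imwrite(f"pics/{n}0.png",optics.camera(n))
    p=optics.camera_params(n);print(n,np.array(p["intrinsics"]).tolist(),-np.array(p["R"]).T@np.array(p["t"]))
s=monitor.sense();print(s, Ro.from_rotvec(s["tool_rot"]).as_matrix().round(3))
E
```

```text
scene [[393.7997611354533, 0.0, 321.9869673054651], [0.0, 393.7997611354533, 200.13064765710888], [0.0, 0.0, 1.0]] [ 1.16008582 -0.01683039  0.97066909]
top [[472.32474963430235, 0.0, 324.1760915094059], [0.0, 472.32474963430235, 192.84313079080619], [0.0, 0.0, 1.0]] [0.40620035 0.00306891 1.80515974]
{'time': 0.1, 'q': array([-1.42708615e+00,  3.59431693e-01,  1.51131127e+00,  9.69642585e-06,
        1.27251357e+00, -1.15086312e-01]), 'dq': array([ 0.00269679, -0.00182497, -0.00367982,  0.00014909, -0.00156649,
       -0.00071069]), 'tau': array([-2.48627712e-04, -5.16356921e+01, -2.71406525e+01,  6.76345127e-02,
        2.76563811e-02, -2.31202449e-05]), 'eef_pos': array([ 0.15346468, -0.57939846,  0.22189935]), 'tool_rot': array([ 2.08412852,  0.27294533, -2.0841591 ]), 'wrist_force': array([ 0.0040998 , -0.21768494, -0.54662551]), 'moment': array([-0.00239604, -0.03592248, -0.013311  ]), 'opening': 0.9968545506305155} [[-0.     0.256 -0.967]
 [ 0.002 -0.967 -0.256]
 [-1.    -0.002 -0.   ]]
```

View pics/scene0.png

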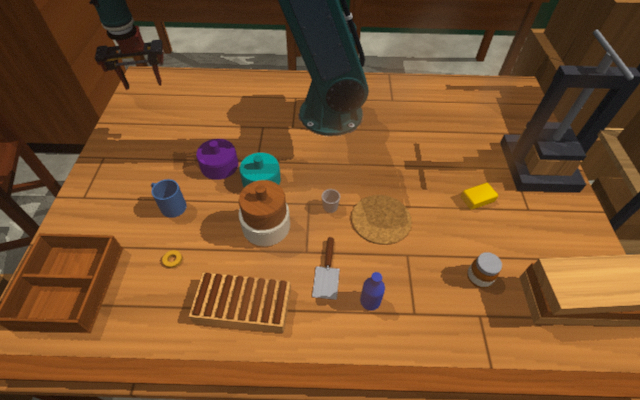

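View pics/top0.png

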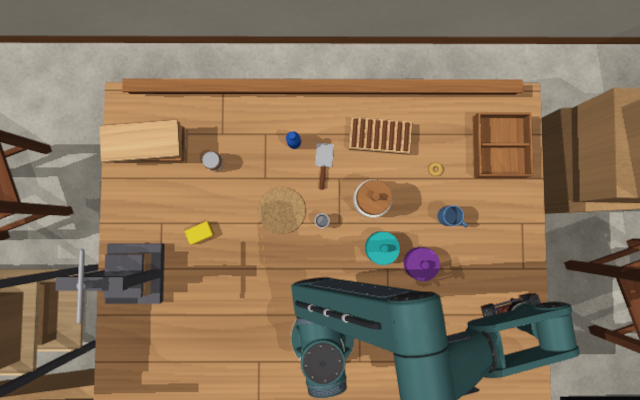

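The brown cover sits on the white jar: scene (264,205), top (374,198). Things it could be mistaken for are the purple cup at scene (217,157) and top (422,264), and the turquoise cup at scene (260,168) and top (382,248). I choose the brown one and check it with a close crop. The mat is at scene (381,219) and top (283,210).

Run:
```python
from h import *
a=cv2.imread("pics/scene0.png")[150:250,220:320];b=cv2.imread("pics/top0.png")[160:240,330:430]
a=cv2.resize(a,None,fx=4,fy=4,interpolation=cv2.INTER_CUBIC);b=cv2.resize(b,None,fx=4,fy=4,interpolation=cv2.INTER_CUBIC)
b=cv2.copyMakeBorder(b,0,80,0,0,cv2.BORDER_CONSTANT)
cv2.imwrite("pics/c1.png",np.hstack([a,b]))
t=cv2.imread("pics/top0.png");hsv=cv2.cvtColor(t,cv2.COLOR_BGR2HSV)
print("mat",ray("top",282.5,210,0.006),ray("scene",381,219,0.006))
print("jar",ray("top",373.5,198,0.08))
print(t[215,275],t[190,250],hsv[215,275],hsv[190,250])
```

```text
mat [0.47420054 0.15281943 0.006     ] [0.4818245 0.1574065 0.006    ]
jar [ 0.51577412 -0.18606271  0.08      ]
[ 88 128 163] [ 99 146 192] [ 16 117 163] [ 15 124 192]
```

View pics/c1.png

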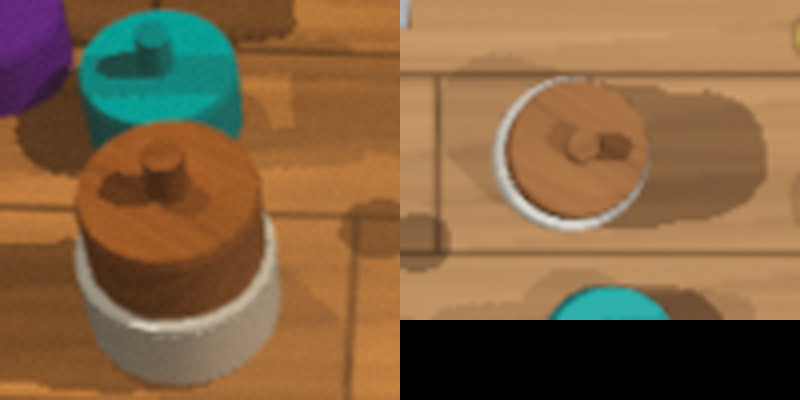

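The crop confirms the brown wooden cover on the white jar. Its knob top is at top pixel (376.0,196.8) and scene pixel (260.8,188.5).

Run:
```python
from h import *
print("knob",ray("top",376,196.75,.182),ray("scene",260.75,188.3,.182))
print("cover",ray("top",374.5,197.2,.146),"shoulder",ray("top",373,198.4,.08))
for n,u,v in(("cup",322,220),("turq",382,248),("purp",422,264),("mug",451,216),("mould",380,136),("spreader",323,165),("spreaderend",321,188)): print(n,ray("top",u,v,.05).round(3))
print(totool(ray("top",376,196.75,.182)))
```

```text
knob [ 0.51362351 -0.18352821  0.182     ] [ 0.51882429 -0.17881512  0.182     ]
cover [ 0.51441019 -0.18236965  0.146     ] shoulder [ 0.51430413 -0.18422132  0.08      ]
cup [0.436 0.002 0.05 ]
turq [ 0.333 -0.22   0.05 ]
purp [ 0.274 -0.367  0.05 ]
mug [ 0.451 -0.477  0.05 ]
mould [ 0.751 -0.215  0.05 ]
spreader [ 0.641 -0.001  0.05 ]
spreaderend [0.555 0.006 0.05 ]
[ 0.04046919 -0.29045128 -0.44946624]
```

{"api": "apply_moves", "payload": {"rows": [0,-0.02,-0.03,0,0,0,-0.045,-0.07,0,0,0,-0.075,-0.115,0,0,0,-0.105,-0.16,0,0,0,-0.135,-0.205,0,0,0,-0.16,-0.25,0,0,0,-0.19,-0.295,0,0,0,-0.22,-0.34,0,0,0,-0.245,-0.38,0,0,0,-0.265,-0.41,0,0], "force": 25}}

```text
time: 1.1
eef_pos: [0.4795, -0.2202, 0.2223]
tool_rot: [2.084, 0.273, -2.084]
wrist_force: [1.3, -0.7, -0.4]
opening: 1.001
```

Run:
```python
from h import *
print(totool([.515,-.183,.153]),monitor.sense()["time"])
i=optics.camera("scene")[110:260,200:350];cv2.imwrite("pics/s2.png",cv2.resize(i,None,fx=4,fy=4,interpolation=cv2.INTER_CUBIC))
```

```text
[ 0.06930785 -0.02677759 -0.04383688] 1.1
```

{"api": "apply_moves", "payload": {"rows": [0,-0.013,-0.022,0,0,0,-0.022,-0.036,0,0,0,-0.027,-0.044,0,0,0.01,-0.027,-0.044,0,0,0.025,-0.027,-0.044,0,0,0.04,-0.027,-0.044,0,0,0.055,-0.027,-0.044,0,0,0.064,-0.027,-0.044,0,0,0.067,-0.027,-0.044,0,0,0.067,-0.027,-0.044,0,0]}}

```text
time: 2.15
eef_pos: [0.5193, -0.1771, 0.1553]
tool_rot: [2.088, 0.279, -2.081]
wrist_force: [0.1, 0.3, 0.1]
opening: 1.001
```

Run:
```python
from h import *
for n,(x,y,w,h) in(("scene",(200,110,150,150)),("top",(310,140,130,100))):
    i=optics.camera(n)[y:y+h,x:x+w];cv2.imwrite(f"pics/{n}2.png",cv2.resize(i,(400,400*h//w),interpolation=cv2.INTER_CUBIC))
a=cv2.imread("pics/scene2.png");b=cv2.imread("pics/top2.png");b=cv2.copyMakeBorder(b,0,a.shape[0]-b.shape[0],0,0,0)
cv2.imwrite("pics/c2.png",np.hstack([a,b]));print(monitor.sense()["eef_pos"])
```

```text
[ 0.52010804 -0.1772002   0.15616126]
```

View pics/c2.png

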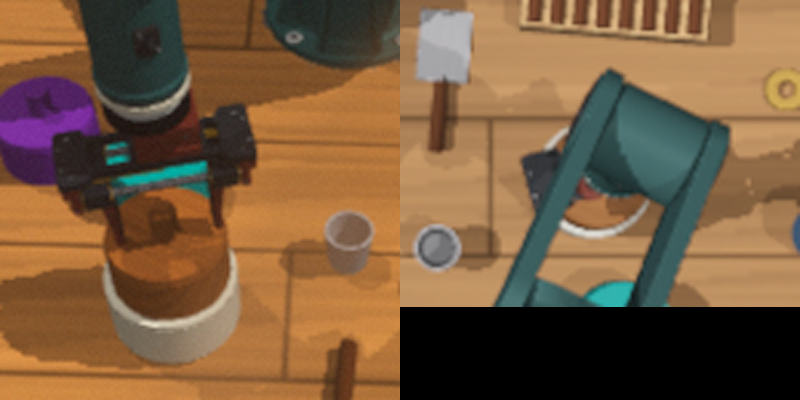

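The open fingers straddle the knob: tips at crop (120,235) and (222,228), knob at (162,220). I nudge a few mm and close.

{"api": "apply_moves", "payload": {"rows": [0,0.004,0.005,0,0,0,0.004,0.005,0,0,0.001,0.004,0.005,0,0.3,0.001,0.004,0.005,0,0.5,0.001,0.004,0.005,0,0.7,0.001,0.004,0.005,0,1,0.001,0.004,0.005,0,1,0.001,0.004,0.005,0,1,0.001,0.004,0.005,0,1,0.001,0.004,0.005,0,1]}}

```text
time: 3.25
eef_pos: [0.5163, -0.1824, 0.1551]
tool_rot: [2.089, 0.279, -2.079]
wrist_force: [0.4, -0.2, -1.3]
opening: 0.313
```

{"api": "apply_moves", "payload": {"rows": [-0.003,0,0,0,1,-0.01,0,0,0,1,-0.02,0,0,0,1,-0.032,0,0,0,1,-0.044,0,0,0,1,-0.056,0,0,0,1,-0.068,0,0,0,1,-0.08,0,0,0,1,-0.088,0,0,0,1,-0.09,0,0,0,1]}}

```text
time: 4.25
eef_pos: [0.5166, -0.1832, 0.2465]
tool_rot: [2.09, 0.277, -2.077]
wrist_force: [0.2, 0.3, -2.8]
opening: 0.316
```

Run:
```python
from h import *
s=monitor.sense();print(s["eef_pos"],s["wrist_force"],s["opening"],totool([.478,.155,.245]))
p=optics.camera("scene");t=optics.camera("top")
a=cv2.resize(p[60:260,200:440],(400,333));b=cv2.resize(t[140:260,240:440],(400,240),interpolation=cv2.INTER_CUBIC);b=cv2.copyMakeBorder(b,0,93,0,0,0)
cv2.imwrite("pics/c3.png",np.hstack([a,b]))
# refine mat: edge points of texture in the start picture
g=cv2.imread("pics/top0.png")[175:245,250:340]
c=cv2.imread("pics/scene0.png")[185:255,340:425]
cv2.imwrite("pics/m.png",np.hstack([cv2.resize(g,(450,350),interpolation=cv2.INTER_CUBIC),cv2.resize(c,(340,350),interpolation=cv2.INTER_CUBIC)]))
```

```text
[ 0.5165645  -0.18316599  0.24645837] [ 0.18195514  0.33376003 -2.79253234] 0.31592826972747307 [ 0.00267405 -0.33664164 -0.05010828]
```

View pics/c3.png

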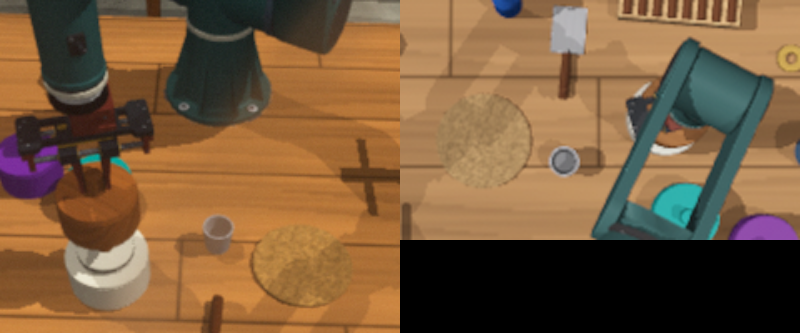

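View pics/m.png

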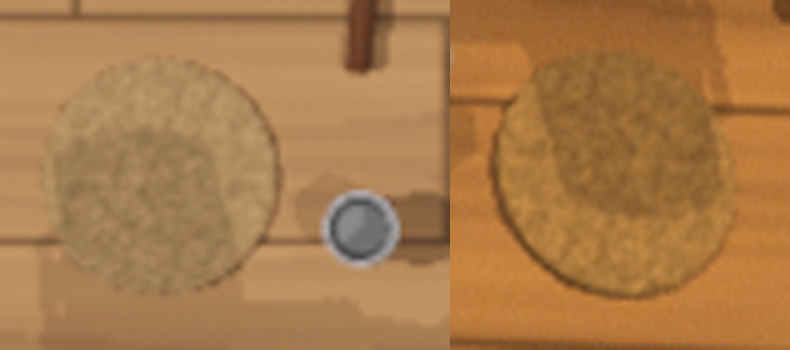

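The cover hangs level in the grip and clear of the jar. The mat's centre, at top pixel (282,210.4), is about (0.475,0.155).

{"api": "apply_moves", "payload": {"rows": [0,-0.01,-0.001,0,1,0,-0.035,-0.005,0,1,0,-0.07,-0.01,0,1,0,-0.105,-0.015,0,1,0,-0.14,-0.02,0,1,0,-0.175,-0.025,0,1,0,-0.21,-0.03,0,1,0,-0.24,-0.034,0,1,0,-0.26,-0.037,0,1,0,-0.28,-0.039,0,1]}}

```text
time: 5.35
eef_pos: [0.4801, 0.0994, 0.246]
tool_rot: [2.087, 0.28, -2.08]
wrist_force: [1.1, 1.0, -2.5]
opening: 0.316
```

{"api": "apply_moves", "payload": {"rows": [0,-0.02,-0.003,0,1,0,-0.04,-0.005,0,1,0,-0.055,-0.007,0,1,0.01,-0.06,-0.008,0,1,0.02,-0.06,-0.008,0,1,0.035,-0.06,-0.008,0,1,0.05,-0.06,-0.008,0,1,0.065,-0.06,-0.008,0,1,0.08,-0.06,-0.008,0,1,0.095,-0.06,-0.008,0,1]}}

```text
time: 6.35
eef_pos: [0.4718, 0.1589, 0.1495]
tool_rot: [2.086, 0.279, -2.082]
wrist_force: [0.0, 0.6, -2.8]
opening: 0.314
```

Run:
```python
from h import *
s=monitor.sense();print(s,totool([.475,.155,.0]))
```

```text
{'time': 6.35, 'q': array([0.18274351, 0.29670445, 1.81698343, 0.00487775, 1.02567862,
       1.48943791]), 'dq': array([-0.00042231,  0.19694703,  0.16661975,  0.00084872, -0.36439611,
       -0.00144281]), 'tau': array([ 4.10170597e-02, -4.56295681e+01, -2.36306602e+01,  4.21629706e-02,
        4.36419770e-01,  7.81000417e-04]), 'eef_pos': array([0.47179464, 0.15887428, 0.14948686]), 'tool_rot': array([ 2.0858117 ,  0.27858732, -2.08158359]), 'wrist_force': array([ 0.01008302,  0.64159881, -2.79309519]), 'moment': array([-0.04047555,  0.01022296,  0.01376452]), 'opening': 0.31350944336154} [ 0.14947233  0.00516666 -0.0017128 ]
```

{"api": "apply_moves", "payload": {"rows": [0.015,0.003,0,0,1,0.03,0.003,0,0,1,0.042,0.003,0,0,1,0.05,0.003,0,0,1,0.056,0.003,0,0,1,0.06,0.003,0,0,1,0.063,0.003,0,0,1,0.065,0.003,0,0,1,0.066,0.003,0,0,1,0.067,0.003,0,0,1]}}

```text
time: 7.35
eef_pos: [0.4729, 0.1564, 0.0827]
tool_rot: [2.086, 0.279, -2.081]
wrist_force: [0.4, -0.4, -2.5]
opening: 0.315
```

Not yet down, so I continue gently.

{"api": "apply_moves", "payload": {"rows": [0.001,0,0,0,1,0.001,0,0,0,1,0.002,0,0,0,1,0.002,0,0,0,1,0.003,0,0,0,1,0.003,0,0,0,1,0.0035,0,0,0,1,0.0035,0,0,0,1,0.004,0,0,0,1,0.004,0,0,0,1]}}

```text
time: 8.35
eef_pos: [0.473, 0.1565, 0.081]
tool_rot: [2.087, 0.279, -2.08]
wrist_force: [-7.1, -1.8, 25.7]
opening: 0.314
```

It is seated, with contact at TCP z 0.081 as expected. I relax the push, open and rise.

{"api": "apply_moves", "payload": {"rows": [0,0,0,0,1,0,0,0,0,1,0,0,0,0,0.5,0,0,0,0,0,0,0,0,0,0,0,0,0,0,0,0,0,0,0,0,0,0,0,0,0,-0.01,0,0,0,0,-0.02,0,0,0,0]}}

```text
time: 9.35
eef_pos: [0.4728, 0.1564, 0.1016]
tool_rot: [2.087, 0.279, -2.08]
wrist_force: [0.5, 0.0, 0.5]
opening: 0.986
```

{"api": "apply_moves", "payload": {"rows": [-0.02,0,0,0,0,-0.045,0,0,0,0,-0.07,0,0,0,0,-0.095,0,0,0,0,-0.11,0.03,0.004,0,0,-0.11,0.07,0.01,0,0,-0.11,0.11,0.016,0,0,-0.11,0.15,0.022,0,0,-0.11,0.18,0.027,0,0,-0.11,0.2,0.03,0,0]}}

```text
time: 10.35
eef_pos: [0.4956, -0.0473, 0.2119]
tool_rot: [2.089, 0.276, -2.079]
wrist_force: [0.3, 0.4, -0.3]
opening: 0.998
```

Run:
```python
from h import *
s=monitor.sense();print(s["eef_pos"])
p=optics.camera("scene");t=optics.camera("top")
a=cv2.resize(p[150:260,220:440],(800,400),interpolation=cv2.INTER_CUBIC)
cv2.imwrite("pics/c4.png",a);cv2.imwrite("pics/top4.png",t)
```

```text
[ 0.49559344 -0.04734689  0.21194561]
```

View pics/c4.png

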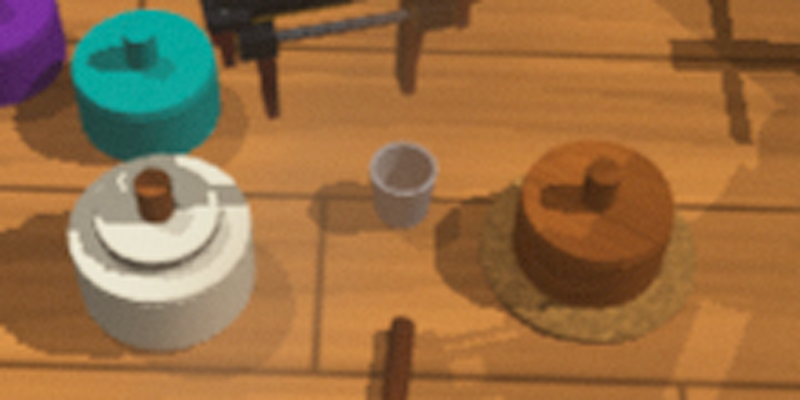

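The cover stands upright near the mat's centre: knob at crop (602,180), mat around (588,245). The lid's knob is exposed at crop (154,181), which is scene (262.4,199.8).

Run:
```python
from h import *
k=ray("scene",262.35,199.8,.134);print(k)
print(ray("scene",220+602/3.636,150+166/3.636,.108),"placed cover knob by scene, real ~.473,.1565")
print(totool([.515,-.183,.109]))
t=cv2.imread("pics/top4.png")[160:240,330:420];cv2.imwrite("pics/t4.png",cv2.resize(t,None,fx=6,fy=6,interpolation=cv2.INTER_CUBIC))
```

```text
[ 0.51930761 -0.17973473  0.134     ]
[0.47337711 0.15727443 0.108     ] placed cover knob by scene, real ~.473,.1565
[0.10241033 0.13612682 0.01682399]
```

View pics/t4.png

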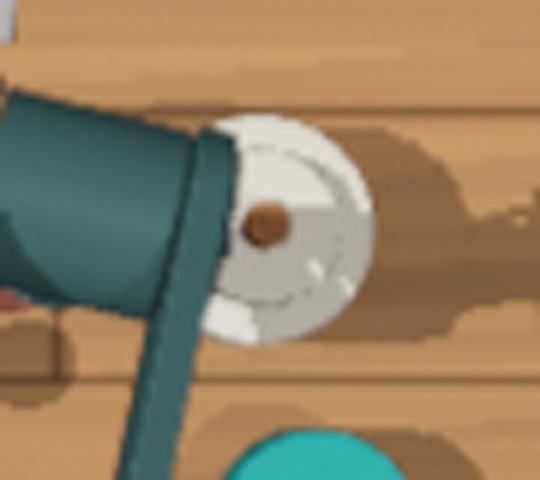

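The top view puts the knob at (374.3,197), about (0.515,-0.184). The scene view says (0.519,-0.180), so I use the mean, (0.517,-0.182).

{"api": "apply_moves", "payload": {"rows": [0,0.015,0.002,0,0,0,0.045,0.005,0,0,0,0.08,0.008,0,0,0.01,0.11,0.012,0,0,0.02,0.127,0.014,0,0,0.035,0.134,0.014,0,0,0.045,0.1355,0.0145,0,0,0.055,0.1355,0.0145,0,0,0.06,0.1355,0.0145,0,0,0.06,0.1355,0.0145,0,0]}}

```text
time: 11.45
eef_pos: [0.5163, -0.1808, 0.1507]
tool_rot: [2.088, 0.277, -2.081]
wrist_force: [0.3, -0.7, 0.2]
opening: 0.998
```

Run:
```python
from h import *
print(monitor.sense()["eef_pos"],totool([.517,-.182,.102]))
```

```text
[ 0.5162967  -0.18081279  0.15071011] [ 0.04870597  0.00150752 -0.00018611]
```

{"api": "apply_moves", "payload": {"rows": [0.01,0.001,0,0,0,0.02,0.001,0,0,0,0.03,0.001,0,0,0,0.038,0.001,0,0,0,0.043,0.001,0,0,0,0.046,0.001,0,0,0,0.047,0.001,0,0,0,0.048,0.001,0,0,0,0.048,0.001,0,0,0,0.048,0.001,0,0,0], "force": 55}}

```text
time: 12.45
eef_pos: [0.5169, -0.1817, 0.103]
tool_rot: [2.089, 0.276, -2.081]
wrist_force: [-0.1, -0.5, 0.1]
opening: 1.003
```

{"api": "apply_moves", "payload": {"rows": [0,0,0,0,0.3,0,0,0,0,0.5,0,0,0,0,0.7,0,0,0,0,1,0,0,0,0,1,0,0,0,0,1,0,0,0,0,1,0,0,0,0,1,0,0,0,0,1,0,0,0,0,1]}}

```text
time: 13.45
eef_pos: [0.5174, -0.1824, 0.1031]
tool_rot: [2.089, 0.275, -2.079]
wrist_force: [0.6, -4.2, -2.4]
opening: 0.308
```

Gripped, opening 27 mm. Now a slow pull.

{"api": "apply_moves", "payload": {"rows": [-0.0005,0,0,0,1,-0.001,0,0,0,1,-0.0015,0,0,0,1,-0.002,0,0,0,1,-0.0025,0,0,0,1,-0.003,0,0,0,1,-0.0035,0,0,0,1,-0.004,0,0,0,1,-0.0045,0,0,0,1,-0.005,0,0,0,1]}}

```text
time: 14.45
eef_pos: [0.5171, -0.1822, 0.1086]
tool_rot: [2.089, 0.275, -2.08]
wrist_force: [-0.6, -2.7, -6.2]
opening: 0.308
```

{"api": "apply_moves", "payload": {"rows": [-0.001,0,0,0,1,-0.002,0,0,0,1,-0.004,0,0,0,1,-0.006,0,0,0,1,-0.008,0,0,0,1,-0.01,0,0,0,1,-0.012,0,0,0,1,-0.0135,0,0,0,1,-0.015,0,0,0,1,-0.015,0,0,0,1]}}

```text
time: 15.45
eef_pos: [0.5172, -0.1821, 0.1237]
tool_rot: [2.089, 0.276, -2.079]
wrist_force: [-0.2, 0.5, -3.5]
opening: 0.312
```

Run:
```python
from h import *
s=monitor.sense();print(s["eef_pos"],s["wrist_force"],s["opening"])
p=optics.camera("scene");cv2.imwrite("pics/s5.png",cv2.resize(p[140:260,220:420],(800,480),interpolation=cv2.INTER_CUBIC))
```

```text
[ 0.51715377 -0.18214848  0.12365003] [-0.19798231  0.54834739 -3.4739526 ] 0.3117047204300636
```

View pics/s5.png

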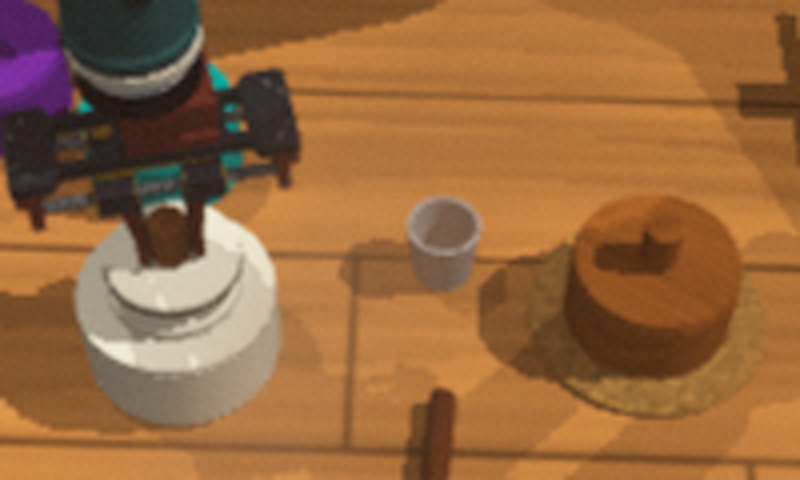

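The lid has come away from the rim. Its knob top is at crop (167,213), which is scene (261.8,193.3), against (262.4,199.8) when shut. I let it settle and compare the shift with that of a 20 mm rise.

{"api": "apply_moves", "payload": {"rows": [0,0,0,0,1,0,0,0,0,1,0,0,0,0,1,0,0,0,0,1,0,0,0,0,1,0,0,0,0,1,0,0,0,0,1,0,0,0,0,1,0,0,0,0,1,0,0,0,0,1]}}

```text
time: 16.5
eef_pos: [0.5171, -0.1822, 0.1236]
tool_rot: [2.089, 0.275, -2.08]
wrist_force: [0.5, -0.1, -4.6]
opening: 0.309
```

Run:
```python
from h import *
for dz in(0,.015,.02,.025): print(dz,proj("scene",[.5193,-.1797,.134+dz]))
s=monitor.sense();print(s["eef_pos"],s["wrist_force"],s["dq"].round(4))
```

```text
0 [262.36328903 199.79809257]
0.015 [261.76079771 196.33571665]
0.02 [261.55690412 195.16398809]
0.025 [261.35144963 193.98328946]
[ 0.51710772 -0.18215966  0.1235851 ] [ 0.45457716 -0.08851027 -4.6346577 ] [-0.0007  0.0011  0.0008 -0.0001  0.0004 -0.0011]
```

```bash
python3 -c "
from h import *
print(order.hand_in())"
```

```text
the job is handed in; nothing more can be done
None
```

I set the dust cover on the cork mat and handed in with the sealed lid held about 20 mm above the jar's rim. The hand-in gave no verdict.

- **Dust cover:** I lifted it by its knob, lowered it until it touched the mat, and let go. The last picture shows it upright on the mat. I put it a few millimetres from the mat's centre by the arm's readings. While seating it I pressed about 26 N into the mat, and I relaxed that before opening the fingers.
- **Sealed lid:** I gripped its knob at 55 N and pulled it slowly off the seal. The tool had risen 20.5 mm and was holding still. The last two wrist readings were 3.5 N and 4.6 N, about the lid's weight, so it appears to hang free.
- **Gap check that disagreed:** the knob's shift in the picture suggested about 27 mm instead of 20.5 mm. I put that down to pixel error, because the fingers partly hid the knob. Both values are inside the 14–32 mm window.
- **Bystanders:** I did not measure these at the end. The arm met nothing else on the way that I noticed, and the cup looked undisturbed in the last picture.

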